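# Ready the bean dispenser for refilling

### The arm

A 7-joint arm with a two-finger parallel gripper is mounted at the origin on a cart in front of the work surface, level with it; the furniture and walls round the work are solid. World frame = base frame: x ahead of the robot, y to its left, z up, the work surface at z = 0. Lengths are in m, angles in rad, forces in N, time in s.
With the tool pointing down it reaches from about 0.35 to 0.9 m from the base axis. Payload 8.1 kg.
Tool frame: the origin (TCP) lies midway between the tips of the shut fingers; the grasp point (between the pads) lies 19 mm behind it; z points along the fingers, y is the line along which they close (so a half turn about z gives the same grasp; the last joint's range is limited). The gripper opens to 92 mm and grips with 3 to 60 N. Pads are 19 mm wide; open, the fingers measure 130 mm over their backs; the gripper's body (75 mm by 190 mm) begins 47 mm behind the grasp point.
Start: joints at [1.066, 0.434, 0.025, 1.573, -0.012, 1.134, -0.075], TCP at [0.244, -0.575, 0.227] pointing down, gripper open.
Joint ranges: [-2.62, 2.62], [-0.44, 2.09], [-1.27, 1.32], [0.08, 2.57], [-1.32, 4.46], [0.12, 2], [-2.74, 2.74]. Speed limits (rad/s): [2.22, 2.22, 3.01, 3.01, 3.14, 3.14, 3.14].

### API

Orientations are given as a rotation vector (axis times angle).
In Python, from cell import readout, get_image, calibration, ticket gives the robot as it stands. The module is installed in compiled form; this text tells all that it offers.
- The arm moves only by the tool move_arm, never from a script. Its argument "series" is a list of rows, each a list of 6 numbers: the shift along the world's x, y, z as a fraction of full scale, then the turn, a rotation vector about the world's x, y, z as a fraction of full scale. A call has 1 to 5 rows; each row is the pose to reach, as a shift and turn from the pose commanded when the call began; what a row does not reach only later rows make up. Full scale, the value 1, is 0.75 m for a shift and 60 degrees for a turn. A row lasts 1/10 s, in which the tool goes at most 50 mm and 8.59 degrees, less where a joint would pass 70% of its speed; a pose out of reach is approached as far as the arm can. A call with a number of a shift or a turn outside -1 to 1 is refused whole. A call with a gripper value outside its range is refused whole. "claw" is the opening, from -1 (shut) to 1 (fully open), so that 0 is half open, set as the call begins (left out, the last holds). The fingers move at their own pace and stop on an object; "squeeze" is the grip in N (left out, the last holds). Time passes only in rows, so rows that repeat a pose let the fingers close. It gives the time, the measured TCP pose, the force, the opening and the grip force at its end, in the units of the state.
- readout.observe(): the state, without advancing time (a new reading comes with each control period).
- get_image(name): name is "side" or "top" or "wrist"; returns (picture, depth): 420x560x3 uint8, red, green, blue; 420x560 float32, m along the optical axis (not along the pixel's ray), 0 where there is no reading.
- calibration(name): a dict with "fx", "fy", "cx", "cy" (pixels), "k1" (the pictures are not rectified: a ray, as slopes to the right and down, at radius r is drawn at 1 + k1 r^2 times it, then the intrinsics apply), "view" (4x4, takes a point from world to camera coordinates); the wrist camera has in their place "mount" (4x4, takes a point from camera to tool coordinates, whose origin is the TCP and whose axes are the flange's). Camera axes: x right, y down, z forward; pixel columns grow to the right and rows downward; lengths in m; the calibration is good to about 2 mm. A picture is of the moment at which its call begins: read the wrist's pose just before it. calibration takes no time and is no camera call.
- ticket.sign_off(): hands the job in; it is judged then, once.
The state is a dict: "clock": time; "joints": joint angles; "dq": joint speeds; "joint_efforts": joint torques, N m; "position": TCP position; "ee_rot": TCP orientation; "force": force on the tool from outside, world axes, zero at the start; "ft_torque": the same for the moment, N m; "width": opening from 0.0 (shut) to 1.0 (fully open); "gripper_force": force on a finger pad.
Only numpy, scipy, OpenCV 4.12 (cv2) and the standard library are available. Lean on these libraries where they do the work, as an engineer would, in place of code of your own. Each camera call takes 0.05 s, during which the arm holds its last target. There are 200 camera calls.

### The job

Get the coffee bean dispenser on the worktop ready for refilling: first push its open drawer fully home until it clicks into place, then undo the black twist-lock cap on its neck and lift it off. Nobody remembers whether this cap loosens clockwise or anticlockwise, so try one way and, if it stops short and will not lift, the other. Finish still holding the cap in the gripper, at least 5 cm above where it sat, and leave the cup, lemon, spoon and tin around it alone.

Things in the scene. Friction and masses are not known exactly. Their poses are not given: they have to be found in the camera images.
- dispenser: Bean dispenser, fixed, turned 0.6 to 1.3 rad: light wooden housing 160 (x) x 130 (y) x 56 mm high; on it a steel tower 88 mm across, its axis 30 mm behind the housing's centre (+x), narrowing at 84 to 96 mm height to a neck 66 mm across with a flat top at 115 mm. Origin: centre of the housing's underside, on the worktop. x points from the drawer end (facing right and towards the robot) to the back, z up.
- neck (a point): Centre of the neck's flat top, 115 mm above the worktop, on which the cap's disc sits. Axes as the dispenser's. Turned the loosening way, the cap runs freely to an end stop at about 1.08 rad from the dispenser's x and lifts straight off there (free to lift from 0.9 rad on). Turned the other way it meets a firm stop at about 0.3 rad and stays locked.
- cap_center (a point): Centre of the cap's grip: black fluted disc 53 to 55 mm across, 22 mm high (this point is 11 mm above its underside), 50 to 100 g. z up, x along the cap's rib. It starts locked, its x within 0.12 rad of the dispenser's x. Which way it loosens (clockwise or anticlockwise from above) differs from start to start and cannot be seen.
- drawer (a joint): How far the drawer stands open: 0 fully home, 0.025 to 0.045 m at the start. Slides along the dispenser's x, home is +x. It moves with about 1 N, needs about 4 N to pass the click over the last 12 mm, then is drawn home and held.
- drawer_front (a point): Centre of the drawer's flat upright front face (126 mm wide, 40 mm high), 27 mm above the worktop; moves with the drawer; push here, square to it. When home it is 92 mm from the dispenser's origin on the -x side; the housing behind it is 56 mm high and the tower begins 78 mm behind it.
- latte: White cup 93 x 120 x 59 mm, bystander to the left. Origin at its underside.
- lemon_l: Lemon 78 x 55 x 56 mm, bystander to the left.
- spoon: Teaspoon 130 x 26 x 11 mm lying to the left, bystander.
- tea: Round tin 101 mm across, 118 mm high, bystander to the left. Origin at its underside.
- cap_rib (a point): Middle of the straight steel rib, 40 x 7 mm and 3.5 mm high, across the cap's top along its x; its top is 25.5 mm above the cap's underside. A 42 x 10 mm cross bar, along the same x, hangs 13.5 mm below the cap's underside in the neck and locks it. Turned on against a stop, the round cap slips in the fingers; a locked cap has about 1.5 mm of play upwards.
There are look-alikes about, which are no part of the job. Of the things like the part that bears cap_center, leave any that is turquoise; of the rest the larger one is meant.

How it is judged:
By the outcome, as a careful person would: the job done as asked, in the order asked, and still so for the second after the job is handed in, while the arm keeps its last pose, push and grip.
It also fails if it takes over 64 s, if anything falls off the work surface, if the arm or the gripper's body presses on something with over 40 N, if the wrist force passes 120 N, or if a joint passes its speed limit or range.

## Working session

There is one attempt and no reset: what is moved stays moved. The work goes in short steps, Python scripts to look and compute and a tool call to move; the robot and the scene stay as the last step left them, time stands still between calls to the robot, and variables do not carry over. Pictures are saved under pics/ and viewed, at most 10 in all, crops included, and the job is handed in when it is done.

Besides the shell and the picture viewer there is one more tool, called after "Request:" as name(argument=value, ...), one argument or row to a line, values as JSON. move_arm: Moves the arm, as the interface text tells. Shift numbers are shares of 0.75 m and turn numbers shares of 60 degrees, none past 1 either way. Its arguments: {"type":"object","properties":{"series":{"type":"array"},"claw":{"type":"number"},"squeeze":{"type":"number"}},"required":["series"]}

```bash
mkdir -p pics
python3 - <<'E'
from cell import readout,get_image,calibration
import cv2,numpy as np
s=readout.observe();print({k:np.round(v,3).tolist() for k,v in s.items()})
for n in("top","side"):
    p,d=get_image(n);np.savez(f"pics/{n}0.npz",p=p,d=d);cv2.imwrite(f"pics/{n}0.png",p[:,:,::-1]);c=calibration(n);print(n,{k:np.round(v,3).tolist() for k,v in c.items()})
print({k:np.round(v,4).tolist() for k,v in calibration("wrist").items()})
E
```

```text
{'clock': 0.0, 'joints': [1.066, 0.435, 0.025, 1.574, -0.012, 1.134, -0.075], 'dq': [0.001, 0.002, 0.0, 0.001, 0.0, -0.0, 0.0], 'joint_efforts': [0.001, -66.785, 0.985, -31.446, -0.061, 0.043, 0.0], 'position': [0.244, -0.575, 0.226], 'ee_rot': [-3.077, -0.626, 0.001], 'force': [0.559, 0.479, 0.043], 'ft_torque': [0.033, -0.039, 0.013], 'gripper_force': 0.0, 'width': 1.001}
top {'fx': 444.617, 'fy': 444.617, 'cx': 271.672, 'cy': 210.133, 'k1': -0.006, 'view': [[0.149, -0.989, 0.003, 0.17], [-0.968, -0.146, -0.203, 0.527], [0.201, 0.028, -0.979, 0.897], [0.0, 0.0, 0.0, 1.0]]}
side {'fx': 458.735, 'fy': 458.735, 'cx': 279.456, 'cy': 207.254, 'k1': 0.01, 'view': [[0.86, -0.51, -0.003, -0.311], [-0.284, -0.474, -0.833, 0.35], [0.423, 0.718, -0.553, 0.59], [0.0, 0.0, 0.0, 1.0]]}
{'fx': 322.0214, 'fy': 322.0214, 'cx': 281.0622, 'cy': 211.2037, 'k1': 0.0187, 'mount': [[-0.0003, -0.9515, -0.3075, 0.0833], [1.0, -0.0006, 0.001, -0.001], [-0.0011, -0.3075, 0.9515, -0.1578], [0.0, 0.0, 0.0, 1.0]]}
```

View pics/top0.png

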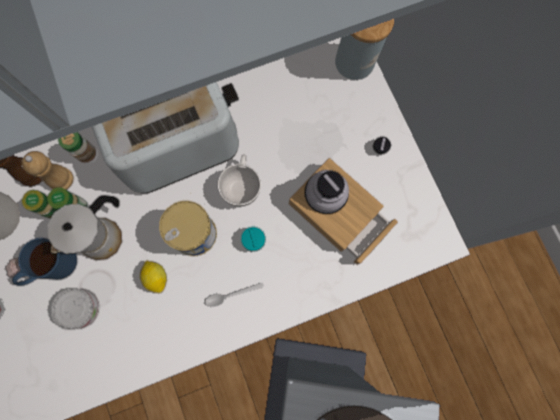

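View pics/side0.png

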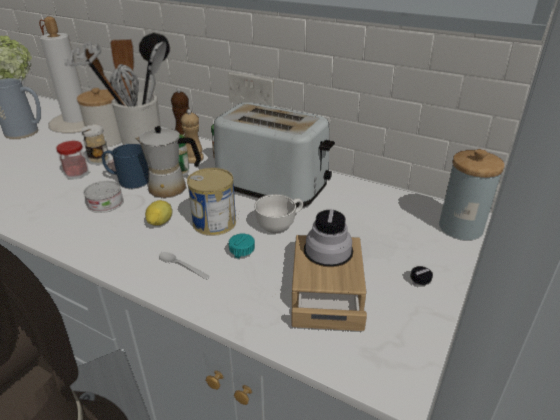

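Top view: the black cap sits on the tower at (332,183), with the drawer standing open at (377,240). There are two look-alikes: a turquoise cap at (253,239) and a small loose black cap at (382,146). I choose the one on the dispenser, which is the larger black one. The cup is at (239,186), tin (188,228), lemon (153,277) and spoon (233,295).

```bash
cat > h.py <<'E'
import numpy as np,cv2
from cell import readout,get_image,calibration
from scipy.spatial.transform import Rotation as R
def cam(n,s=None):
    c=calibration(n)
    if n!="wrist": return c,np.linalg.inv(c["view"])
    T=np.eye(4);T[:3,:3]=R.from_rotvec(s["ee_rot"]).as_matrix();T[:3,3]=s["position"]
    return c,T@np.array(c["mount"])
def slopes(c,uv):
    K=np.array([[c["fx"],0,c["cx"]],[0,c["fy"],c["cy"]],[0,0,1.]])
    return cv2.undistortPoints(np.float64(uv).reshape(-1,1,2),K,np.array([c["k1"],0,0,0.])).reshape(-1,2)
def plane(ct,uv,z):
    c,T=ct;a=slopes(c,uv);d=np.c_[a,np.ones(len(a))]@T[:3,:3].T
    return T[:3,3]+d*((z-T[2,3])/d[:,2])[:,None]
def cloud(ct,dep):
    c,T=ct;v,u=np.mgrid[:420,:560];a=slopes(c,np.c_[u.ravel(),v.ravel()]);z=dep.ravel()[:,None]
    return (np.c_[a*z,z]@T[:3,:3].T+T[:3,3]).reshape(420,560,3)
E
python3 - <<'E'
from h import *
f=np.load("pics/top0.npz");p,d=f["p"],f["d"];ct=cam("top");P=cloud(ct,d);ok=d>0
box=np.zeros(ok.shape,bool);box[150:270,280:405]=1
hsv=cv2.cvtColor(p,cv2.COLOR_RGB2HSV)
z=P[...,2]
m=ok&box&(z>.050)&(z<.062)   # housing top
w=m&(hsv[...,1]>60)
q=P[w][:,:2];r=cv2.minAreaRect(q.astype(np.float32));print("housing top",w.sum(),r,cv2.boxPoints(r).round(3).tolist(),np.median(P[w][:,2]))
blk=box&(p.max(2)<60)&(z>.10);vv,uu=np.nonzero(blk);print("blk",blk.sum(),uu.min(),uu.max(),vv.min(),vv.max())
c=ok&box&(z>.126);q=P[c];print("captop",c.sum(),q.min(0),q.max(0),np.median(q[:,2]),cv2.minEnclosingCircle(q[:,:2].astype(np.float32)))
fr=ok&box&(z>.036)&(z<.053)&(hsv[...,1]>60);fr[:, :345]=0
n,l,st,ce=cv2.connectedComponentsWithStats(fr.astype(np.uint8));
for i in range(1,n):
    if st[i,4]>40:
        q=P[l==i];print("fr",st[i],q.mean(0).round(3),cv2.minAreaRect(q[:,:2].astype(np.float32)))
small=P[135:158,370:395];s=small[small[...,2]>.005];print("small",s.mean(0),np.ptp(s,axis=0))
cr=cv2.resize(p[140:275,280:410],None,fx=4.4,fy=4.4,interpolation=cv2.INTER_CUBIC);cv2.imwrite("pics/crop1.png",cr[:,:,::-1])
E
```

```text
housing top 2838 ((0.5221604704856873, 0.09643296897411346), (0.1982722133398056, 0.13066010177135468), 55.23199462890625) [[0.41200000047683716, 0.052000001072883606], [0.5189999938011169, -0.02199999988079071], [0.6320000290870667, 0.14100000262260437], [0.5249999761581421, 0.2150000035762787]] 0.05525929702757326
blk 465 317 343 171 197
captop 578 [0.52294569 0.11046856 0.12602772] [0.57679835 0.16382824 0.14294734] 0.13615951965948897 ((0.5503636598587036, 0.13684579730033875), 0.02782469615340233)
fr [356 219  41  44 316] [0.465 0.017 0.045] ((0.46521124243736267, 0.01577174663543701), (0.011397242546081543, 0.12558510899543762), 55.24192428588867)
small [0.68526567 0.02407119 0.03113318] [0.40766211 0.21806113 0.97665658]
```

View pics/crop1.png

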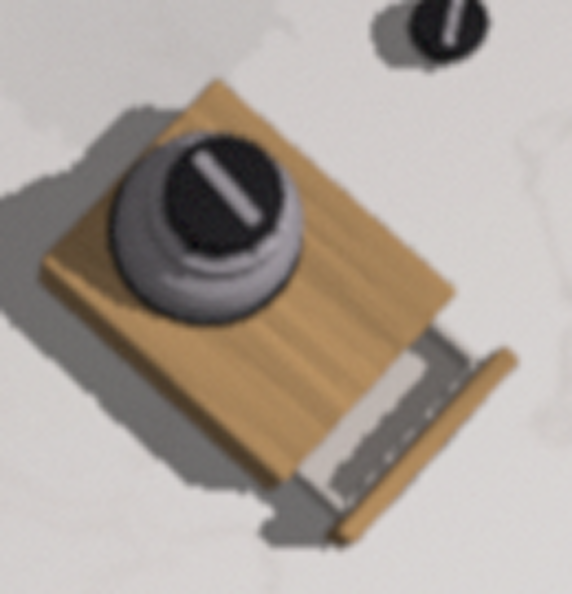

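The crop confirms the choice: a black fluted cap with a steel rib on the steel neck. The yaw is about 55.2° (0.964 rad) and the cap centre (0.550, 0.137) with its top at about 0.137. The housing is 131 mm wide at a height of 55 mm, which matches the description. The drawer face centre is about (0.462, 0.011), so the drawer is open about 32 mm. I'll approach with the fingers shut.

Request:
move_arm(
  series=[
    [0.11,0.315,0,0,0,0.537],
    [0.11,0.315,0,0,0,0.537],
    [0.11,0.315,0,0,0,0.537],
    [0.11,0.315,0,0,0,0.537],
    [0.11,0.315,0,0,0,0.537],
  ],
  claw=-1,
)

```text
clock: 0.6
position: [0.3269, -0.3372, 0.2265]
ee_rot: [-2.781, -1.462, 0.0]
force: [0.5, -0.4, -0.1]
width: 0.614
gripper_force: 0.0
```

Request:
move_arm(
  series=[
    [0.11,0.315,0,0,0,0],
    [0.11,0.315,0,0,0,0],
    [0.11,0.315,0,0,0,0],
    [0.11,0.315,0,0,0,0],
    [0.11,0.315,0,0,0,0],
  ],
)

```text
clock: 1.1
position: [0.4092, -0.1013, 0.2268]
ee_rot: [2.784, 1.456, -0.0]
force: [1.9, -0.5, 0.2]
width: 0.182
gripper_force: 0.0
```

Request:
move_arm(
  series=[
    [0.032,0.095,0,0,0,0],
    [0.032,0.095,0,0,0,0],
    [0.032,0.095,-0.06,0,0,0],
    [0.032,0.095,-0.12,0,0,0],
    [0.032,0.095,-0.18,0,0,0],
  ],
)

```text
clock: 1.6
position: [0.4333, -0.0317, 0.0905]
ee_rot: [2.783, 1.457, 0.002]
force: [1.0, -1.2, 0.3]
width: 0.006
gripper_force: 0.0
```

Request:
move_arm(
  series=[
    [0,0,-0.05,0,0,0],
    [0,0,-0.086,0,0,0],
    [0,0,-0.086,0,0,0],
  ],
)

```text
clock: 1.9
position: [0.4306, -0.0319, 0.0244]
ee_rot: [-2.78, -1.456, 0.009]
force: [-0.8, -1.5, 0.4]
width: 0.003
gripper_force: 0.0
```

Run:
```python
from h import *
s=readout.observe();print(np.round(s["position"],4),s["width"],np.round(s["joints"],2))
p,d=get_image("top");cv2.imwrite("pics/top1.png",p[:,:,::-1])
```

```text
[ 0.4306 -0.0319  0.0244] 0.0031541111162647828 [ 0.24  0.47 -0.37  2.21  0.33  0.52 -0.99]
```

View pics/top1.png

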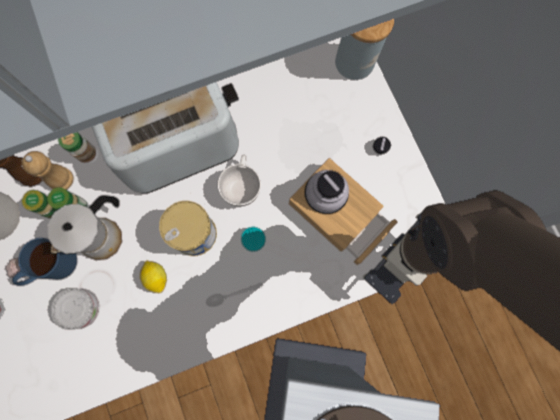

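The fingers are square in front of the drawer, clear of it. Now I'll push along +x.

Request:
move_arm(
  series=[
    [0.0228,0.0328,0.003,0,0,0],
    [0.0342,0.0493,0.003,0,0,0],
    [0.0418,0.0602,0.003,0,0,0],
    [0.0471,0.0679,0.003,0,0,0],
    [0.0517,0.0744,0.003,0,0,0],
  ],
)

```text
clock: 2.45
position: [0.4718, 0.0232, 0.0299]
ee_rot: [2.783, 1.455, -0.001]
force: [-0.5, -0.7, 1.1]
width: 0.003
gripper_force: 0.7
```

Request:
move_arm(
  series=[
    [0.0015,0.0022,0,0,0,0],
    [0.003,0.0044,0,0,0,0],
    [0.0045,0.0066,0,0,0,0],
    [0.0045,0.0066,0,0,0,0],
  ],
)

```text
clock: 2.85
position: [0.4739, 0.0267, 0.0293]
ee_rot: [2.784, 1.454, -0.006]
force: [-3.4, -5.9, 5.2]
width: 0.005
gripper_force: 3.7
```

Request:
move_arm(
  series=[
    [0.0015,0.0022,0,0,0,0],
    [0.003,0.0044,0,0,0,0],
    [0.0045,0.0066,0,0,0,0],
    [0.0045,0.0066,0,0,0,0],
  ],
)

```text
clock: 3.25
position: [0.4737, 0.0269, 0.0287]
ee_rot: [2.784, 1.448, -0.02]
force: [-12.6, -20.3, 16.7]
width: 0.005
gripper_force: 12.1
```

24 N and no further motion, so the drawer should be home. I'll retreat, rise and check with the wrist camera.

Request:
move_arm(
  series=[
    [-0.03,-0.044,0,0,0,0],
    [-0.038,-0.055,0.03,0,0,0],
    [-0.038,-0.055,0.1,0,0,0],
    [-0.038,-0.055,0.166,0,0,0],
    [-0.038,-0.055,0.23,0,0,0],
  ],
)

```text
clock: 3.75
position: [0.4496, -0.0075, 0.2039]
ee_rot: [-2.783, -1.456, 0.0]
force: [1.7, -0.3, 0.1]
width: 0.004
gripper_force: 0.0
```

Request:
move_arm(
  series=[
    [0,0,0.05,0,0,0],
    [0.04,0.06,0.05,0,0,0],
    [0.06,0.09,0.05,0,0,0],
    [0.06,0.09,0.05,0,0,0],
    [0.06,0.09,0.05,0,0,0],
  ],
  claw=1,
)

```text
clock: 4.25
position: [0.4949, 0.0603, 0.2391]
ee_rot: [-2.782, -1.458, 0.001]
force: [-0.1, -0.2, -0.4]
width: 0.385
gripper_force: 0.0
```

Run:
```python
from h import *
s=readout.observe();print(np.round(s["position"],4),np.round(s["force"],1))
p,d=get_image("wrist");cv2.imwrite("pics/w1.png",p[:,:,::-1]);np.savez("pics/w1.npz",p=p,d=d)
P=cloud(cam("wrist",s),d);ok=(d>0)&(np.hypot(P[...,0]-.55,P[...,1]-.137)<.04)
q=P[ok&(P[...,2]>.125)];print(len(q),cv2.minEnclosingCircle(q[:,:2].astype(np.float32)),q[:,2].max(),np.median(q[:,2]))
hs=cv2.cvtColor(p,cv2.COLOR_RGB2HSV);
w=(d>0)&(hs[...,1]>60)&(P[...,2]>.03)&(P[...,2]<.062)&(np.hypot(P[...,0]-.533,P[...,1]-.112)<.15)
ux=np.array([.570,.821]);a=(P[w][:,:2]-[.533,.112])@ux;b=(P[w][:,:2]-[.533,.112])@np.array([-.821,.57]);print("along",a.min(),np.percentile(a,1),a.max(),b.min(),b.max())
```

```text
[0.4949 0.0603 0.2391] [-0.1 -0.2 -0.4]
4148 ((0.5490437746047974, 0.13635598123073578), 0.027917269617319107) 0.1425786793707255 0.13676163269099795
along -0.09171378507017887 -0.08994054469629365 0.07908270858203917 -0.06403066430280743 0.06566129463036138
```

View pics/w1.png

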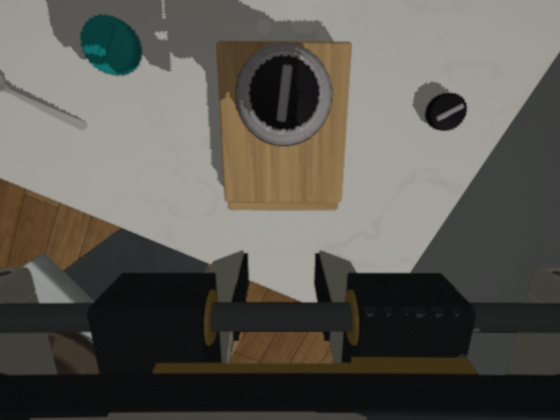

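The wrist view shows the drawer flush (front at −0.0917 m, so home). The cap is at (285,92), measured at (0.5495, 0.1365), in agreement with the top view. The small loose black cap is at (446,111) and the turquoise one at (111,45). Now I'll move above the cap and descend.

Request:
move_arm(
  series=[
    [0.0728,0.1016,0,0,0,0],
    [0.0728,0.1016,0,0,0,0],
    [0.0728,0.1016,0,0,0,0],
    [0.0728,0.1016,0,0,0,0],
    [0.0728,0.1016,0,0,0,0],
  ],
  claw=1,
)

```text
clock: 4.8
position: [0.5493, 0.1343, 0.2391]
ee_rot: [2.784, 1.454, -0.002]
force: [-0.0, 0.1, -0.2]
width: 0.872
gripper_force: 0.0
```

Request:
move_arm(
  series=[
    [0,0,-0.04,0,0,0],
    [0,0,-0.08,0,0,0],
    [0,0,-0.12,0,0,0],
    [0,0,-0.15,0,0,0],
    [0,0,-0.15,0,0,0],
  ],
)

```text
clock: 5.3
position: [0.5476, 0.1334, 0.1244]
ee_rot: [-2.785, -1.454, 0.009]
force: [-1.0, -0.5, -0.2]
width: 1.001
gripper_force: 0.0
```

Request:
move_arm(
  series=[
    [0.0025,0.004,-0.007,0,0,0],
    [0.0025,0.004,-0.007,0,0,0],
    [0.0025,0.004,-0.007,0,0,0],
  ],
)

```text
clock: 5.6
position: [0.5524, 0.1394, 0.1229]
ee_rot: [2.783, 1.456, 0.003]
force: [0.3, 0.1, -0.3]
width: 0.998
gripper_force: 0.0
```

Request:
move_arm(
  series=[
    [0,0,0,0,0,0],
    [0,0,0,0,0,0],
    [0,0,0,0,0,0],
    [0,0,0,0,0,0],
    [0,0,0,0,0,0],
  ],
  claw=-1,
  squeeze=25,
)

```text
clock: 6.1
position: [0.5517, 0.1392, 0.1218]
ee_rot: [2.784, 1.456, 0.0]
force: [1.0, 0.2, -0.1]
width: 0.613
gripper_force: 0.0
```

Request:
move_arm(
  series=[
    [0,0,0,0,0,0],
    [0,0,0,0,0,0],
    [0,0,0,0,0,0],
  ],
)

```text
clock: 6.4
position: [0.5518, 0.1392, 0.1218]
ee_rot: [2.784, 1.456, 0.0]
force: [-0.2, -0.2, 0.2]
width: 0.565
gripper_force: 25.0
```

Run:
```python
from h import *
s=readout.observe();print({k:np.round(v,3).tolist() for k,v in s.items()})
```

```text
{'clock': 6.4, 'joints': [0.009, 0.505, -0.489, 1.804, 0.293, 0.905, -1.218], 'dq': [0.001, 0.0, 0.002, -0.0, 0.002, -0.001, 0.002], 'joint_efforts': [-0.044, -63.266, -7.072, -26.173, -0.035, -0.12, 0.008], 'position': [0.552, 0.139, 0.122], 'ee_rot': [2.784, 1.456, 0.0], 'force': [-0.222, -0.179, 0.184], 'ft_torque': [-0.075, -0.027, 0.03], 'gripper_force': 25.0, 'width': 0.565}
```

Gripped at about 52 mm, which matches the cap. I'm about 3.5 mm off axis, so I'll recentre and regrip.

Request:
move_arm(
  series=[
    [0,0,0,0,0,0],
    [-0.003,-0.0035,-0.003,0,0,0],
    [-0.003,-0.0035,-0.003,0,0,0],
  ],
  claw=0.4,
)

```text
clock: 6.7
position: [0.549, 0.136, 0.1191]
ee_rot: [2.784, 1.456, -0.002]
force: [-1.0, 0.1, -1.1]
width: 0.692
gripper_force: 0.0
```

Request:
move_arm(
  series=[
    [0,0,0,0,0,0],
    [0,0,0,0,0,0],
    [0,0,0,0,0,0],
    [0,0,0,0,0,0],
    [0,0,0,0,0,0],
  ],
  claw=-1,
)

```text
clock: 7.2
position: [0.5495, 0.1366, 0.1195]
ee_rot: [2.784, 1.456, 0.0]
force: [-0.6, -0.0, -0.5]
width: 0.564
gripper_force: 25.0
```

Request:
move_arm(
  series=[
    [0,0,0,0,0,0.08],
    [0,0,0,0,0,0.16],
    [0,0,0,0,0,0.24],
    [0,0,0,0,0,0.32],
    [0,0,0,0,0,0.4],
  ],
)

```text
clock: 7.7
position: [0.5495, 0.1366, 0.1195]
ee_rot: [-2.417, -2.007, -0.0]
force: [-0.2, -0.1, -0.5]
width: 0.57
gripper_force: 25.0
```

Run:
```python
from h import *
s=readout.observe();print({k:np.round(v,3).tolist() for k,v in s.items()})
```

```text
{'clock': 7.7, 'joints': [0.084, 0.526, -0.594, 1.807, 0.362, 0.918, -0.855], 'dq': [0.14, 0.049, -0.208, -0.011, 0.134, 0.044, 0.711], 'joint_efforts': [-1.075, -63.719, -8.232, -25.973, -0.318, -0.123, -1.499], 'position': [0.549, 0.137, 0.119], 'ee_rot': [-2.417, -2.007, -0.0], 'force': [-0.217, -0.076, -0.477], 'ft_torque': [0.023, -0.063, 0.013], 'gripper_force': 24.999, 'width': 0.57}
```

Request:
move_arm(
  series=[
    [0,0,0,0,0,0.1],
    [0,0,0,0,0,0.2],
    [0,0,0,0,0,0.3],
    [0,0,0,0,0,0.4],
    [0,0,0,0,0,0.5],
  ],
)

```text
clock: 8.2
position: [0.5495, 0.1366, 0.1195]
ee_rot: [1.814, 2.565, 0.0]
force: [-0.5, -0.7, -1.2]
width: 0.566
gripper_force: 25.0
```

Run:
```python
from h import *
s=readout.observe();print({k:np.round(s[k],3).tolist() for k in("joints","position","ee_rot","force","ft_torque","width","joint_efforts")})
p,d=get_image("wrist");cv2.imwrite("pics/w2.png",p[:,:,::-1])
```

```text
{'joints': [0.169, 0.562, -0.725, 1.8, 0.449, 0.951, -0.407], 'position': [0.55, 0.137, 0.12], 'ee_rot': [1.814, 2.565, 0.0], 'force': [-0.517, -0.666, -1.19], 'ft_torque': [0.027, -0.106, 0.016], 'width': 0.566, 'joint_efforts': [-1.223, -63.727, -10.54, -25.649, -0.406, -0.15, -1.869]}
```

View pics/w2.png

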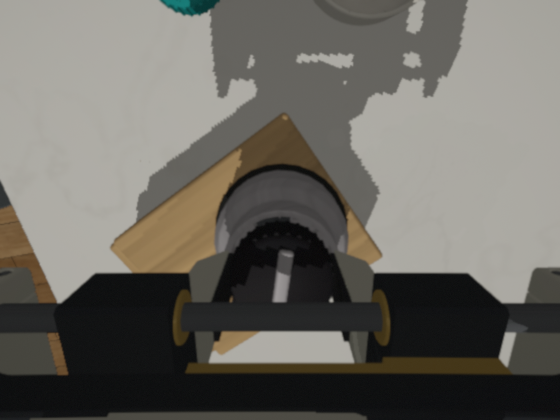

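The rib at (284,278) is still nearly vertical in the wrist frame after 54°. The cap has turned with the gripper, so anticlockwise loosens it. I'll go on to the end stop and lift gently.

Request:
move_arm(
  series=[
    [0,0,0,0,0,0.05],
    [0,0,0,0,0,0.09],
    [0,0,0,0,0,0.11],
    [0,0,0,0,0,0.11],
  ],
)

```text
clock: 8.65
position: [0.5495, 0.1366, 0.1195]
ee_rot: [1.67, 2.661, 0.0]
force: [0.5, -0.0, -0.0]
width: 0.566
gripper_force: 25.0
```

Request:
move_arm(
  series=[
    [0,0,0.003,0,0,0],
    [0,0,0.006,0,0,0],
    [0,0,0.009,0,0,0],
    [0,0,0.012,0,0,0],
  ],
)

```text
clock: 9.05
position: [0.5495, 0.1366, 0.1288]
ee_rot: [1.669, 2.661, 0.0]
force: [0.3, 0.1, -0.7]
width: 0.568
gripper_force: 25.0
```

It rose 9 mm carrying only the cap's weight, so it is free. Lifting.

Request:
move_arm(
  series=[
    [0,0,0.03,0,0,0],
    [0,0,0.06,0,0,0],
    [0,0,0.09,0,0,0],
    [0,0,0.12,0,0,0],
    [0,0,0.12,0,0,0],
  ],
)

```text
clock: 9.55
position: [0.5509, 0.1376, 0.2217]
ee_rot: [1.667, 2.659, 0.006]
force: [-0.1, 0.6, 0.8]
width: 0.568
gripper_force: 25.0
```

Request:
move_arm(
  series=[
    [0,0,0,0,0,0],
    [0,0,0,0,0,0],
    [0,0,0,0,0,0],
  ],
)

```text
clock: 9.85
position: [0.549, 0.1362, 0.2175]
ee_rot: [-1.668, -2.661, 0.002]
force: [-0.1, 0.2, -1.5]
width: 0.567
gripper_force: 25.0
```

Run:
```python
from h import *
p,d=get_image("side");cv2.imwrite("pics/side2.png",p[:,:,::-1])
```

```text
(no output)
```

View pics/side2.png

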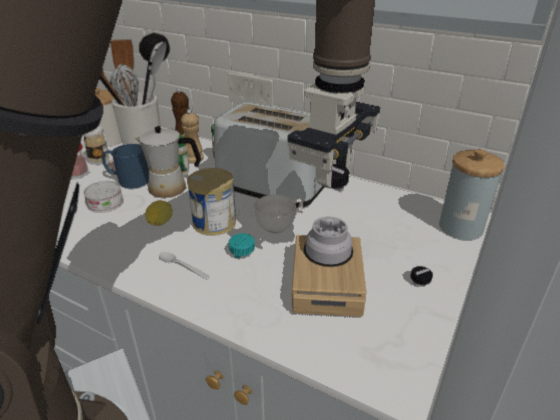

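The side view shows the neck open and bare at (329,232) and the drawer shut at (330,298). The cap is held in the gripper at about (338,178), and the bystanders have not moved. Handing in.

```bash
python3 -c "
from cell import ticket
print(ticket.sign_off())"
```

```text
the job is handed in; nothing more can be done
None
```

The drawer is pushed home, and the cap came undone anticlockwise; I handed in with the gripper holding it about 10 cm above the neck, the bystanders not touched, at about 10 s on the robot's clock.

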